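# Skateboard wheel back into its labelled slot

### The job

The green skateboard wheel has been left out on the bench. Put it back into its own slot in the wheel rack, the one with the green label, lying flat on the slot's floor; lower it all the way down before letting go, do not drop it in. Leave the orange and blue wheels where they are.

Things in the scene. Friction and masses are not known exactly. Their poses are not given: they have to be found in the camera images.
- green_wheel_mid (a point): Green skateboard wheel, 60 mm in diameter and 46 mm high, 100 to 200 g, lying flat (axle upright) with a white hub on the bench. The point is its centre, 23 mm above its underside; z is the axle. Grip it across its diameter; its flanks are upright from 7 to 39 mm above the underside, with bevels above and below.
- green_slot_floor (a point): Slot with the green label: one of three grey square trays (order varies; centres 105 mm apart along y) fixed on a low wooden rack, each with a flat 82 x 22 mm colour label on its -x side, nearer the robot. Point: centre of the tray floor, 16 mm above the bench; z up. Well 90 x 90 mm, rim 5 mm thick, 8 mm above the floor. The orange slot is empty too; the blue one holds the blue wheel.
- orange_wheel_mid (a point): Orange skateboard wheel, 60 mm in diameter and 46 mm high, 100 to 200 g, lying flat (axle upright), on the bench near the green one, to be left alone. The point is its centre.
- blue_wheel_mid (a point): Blue skateboard wheel, 60 mm in diameter and 46 mm high, 100 to 200 g, lying flat (axle upright), already home in the slot with the blue label, to be left alone. The point is its centre.
Not all that is in view belongs to the job. What is meant by the part that bears green_wheel_mid is not pink, purple or red, and is the smaller of those in its own colour.

How it is judged:
By the outcome, as a careful person would: the job done as asked, in the order asked, and still so for the second after the job is handed in, with the robot touching nothing.
It also fails if it takes over 35 s, if anything falls off the work surface, if the arm or the gripper's body presses on something with over 40 N, if the wrist force passes 120 N, or if a joint passes its speed limit or range.

### The arm

A 6-joint arm with a two-finger parallel gripper is mounted at the origin on the work surface. World frame = base frame: x ahead of the robot, y to its left, z up, the work surface at z = 0. Lengths are in m, angles in rad, forces in N, time in s.
With the tool pointing down it reaches from about 0.325 to 0.875 m from the base axis. Payload 4.4 kg.
Tool frame: the origin (TCP) lies midway between the tips of the shut fingers; the grasp point (between the pads) lies 19 mm behind it; z points along the fingers, y is the direction in which the jaws open and shut (so a half turn about z gives the same grasp; the last joint's range is limited). The gripper opens to 85 mm and grips with 20 to 120 N. Pads are 22 mm wide; open, the fingers measure 114 mm over their backs; the gripper's body (76 mm by 85 mm) begins 54 mm behind the grasp point. The pads swing forward as they close: fully open they stand 13 mm farther back than shut.
Start: joints at [0.972, 0.207, 1.542, -0, 1.393, -0.15], TCP at [0.249, 0.518, 0.231] pointing down, gripper open.
Joint ranges: [-2.73, 2.73], [-0.86, 2.22], [0.23, 2.46], [-1.11, 4.25], [0.08, 2.63], [-2.82, 2.82]. Speed limits (rad/s): [2.79, 2.79, 3.14, 3.14, 3.14, 3.14].

### API

Orientations are given as a unit quaternion [w, x, y, z].
In Python, from station import * gives the robot as it stands.
- The arm moves only by the tool apply_moves, never from a script. Its argument "plan" is a list of rows, each a list of 2 entries, a list of its own where there are three numbers: the shift along the tool's x, y, z in m, then the turn about the tool's z in degrees. A call has 1 to 8 rows; each row shifts and turns the pose as measured when the row begins, along the tool's axes as they then stand; what a row does not reach is not made up. A row lasts 1/12 s, in which the tool goes at most 41.7 mm and 7.16 degrees, less where a joint would pass 70% of its speed; a pose out of reach is approached as far as the arm can. A call is refused whole if a number of a shift passes 0.0417 or a number of a turn 7.16, either way. A call with a gripper value outside its range is refused whole. "fingers" is the gripper command: -1 is shut, 1 is fully open, values between are in proportion, set as the call begins (left out, the last holds). The fingers move at their own pace and stop on an object; "force" is the grip in N (left out, the last holds). Time passes only in rows, so rows that do not move let the fingers close. It gives the time, the measured TCP pose, the force and the opening at its end, in the units of the state.
- observe(): the state, without advancing time (a new reading comes with each control period).
- camera(name): name is "scene" or "top" or "wrist"; returns a dict with "img" (384x512x3 uint8, red, green, blue), "depth" (384x512 float32, m along the optical axis (not along the pixel's ray), 0 where there is no reading), "K" (3x3 intrinsics, pixels), "rvec" (rotation vector, rad) and "tvec" (3), from world to camera coordinates, as OpenCV has them; the wrist camera has in their place "T_tool_cam" (4x4, takes a point from camera to tool coordinates, whose origin is the TCP and whose axes are the flange's). Camera axes: x right, y down, z forward; pixel columns grow to the right and rows downward; lengths in m; the calibration is good to about 2 mm. A picture is of the moment at which its call begins: read the wrist's pose just before it.
- sign_off(): hands the job in, once; it reports no verdict.
The state is a dict: "time": time; "joints": joint angles; "joint_vel": joint speeds; "joint_torque": joint torques, N m; "position": TCP position; "tcp_rot": TCP orientation; "force": force on the tool from outside, world axes, zero at the start; "ft_torque": the same for the moment, N m; "grip_width": finger opening in m.
Only numpy, scipy, OpenCV 4.12 (cv2) and the standard library are available. Lean on these libraries where they do the work, as an engineer would, in place of code of your own. Each camera call takes 0.05 s, during which the arm holds its last target.

## Working session

There is one attempt and no reset: what is moved stays moved. The work goes in short steps, Python scripts to look and compute and a tool call to move; the robot and the scene stay as the last step left them, time stands still between calls to the robot, and variables do not carry over. Pictures are saved under pics/ and viewed, and the job is handed in when it is done.

Besides the shell and the picture viewer there is one more tool, called after ">>>" as a command line: name --argument value ..., lists and objects as JSON in quotes. apply_moves: Moves the arm, as the interface text tells. Its arguments: {"type":"object","properties":{"plan":{"type":"array"},"fingers":{"type":"number"},"force":{"type":"number"}},"required":["plan"]}

```bash
ls; mkdir -p pics; python3 - <<'E'
from station import *
import cv2
s=observe();print({k:s[k] for k in('time','position','tcp_rot','grip_width')})
for n in('scene','top'):
    c=camera(n);cv2.imwrite(f'pics/{n}0.png',c['img'][:,:,::-1]);print(c['K'],c['rvec'],c['tvec'])
E
```

```text
pics
{'time': 0.0, 'position': array([0.24904727, 0.51739767, 0.23007779]), 'tcp_rot': array([-4.32396763e-04,  2.22526829e-01,  9.74925839e-01, -1.10953855e-03]), 'grip_width': 0.08524144368978624}
[[445.13011535   0.         253.53149485]
 [  0.         445.13011535 190.86921928]
 [  0.           0.           1.        ]] [ 1.44478136  2.13113666 -0.83727012] [ 0.20834794 -0.28440683  1.62810948]
[[351.29229409   0.         257.12336734]
 [  0.         351.29229409 195.68499316]
 [  0.           0.           1.        ]] [ 2.16523749 -2.20798435  0.01437178] [-0.02238276  0.46697757  0.88746965]
```

View pics/scene0.png

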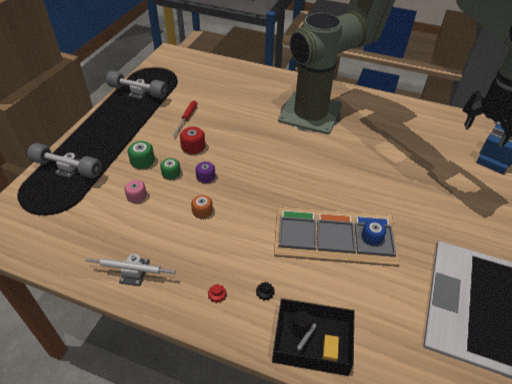

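View pics/top0.png

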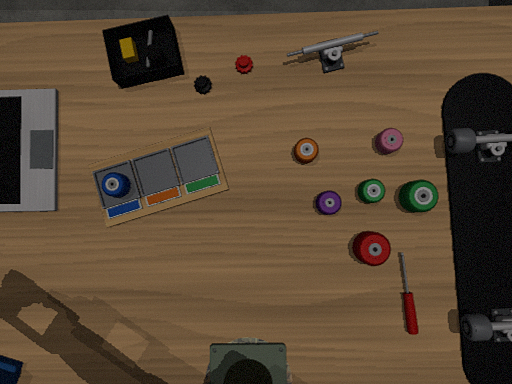

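Top view: two wheels are green, at (372,190) and (419,196). The smaller, (372,190), fits "smaller of its own colour". Next I measure both and check an enlarged crop.

```bash
cat > h.py <<'E'
import numpy as np,cv2
def ray(c,uv,z):
    R=cv2.Rodrigues(np.array(c['rvec'],float))[0];t=np.array(c['tvec'],float).ravel()
    d=R.T@np.linalg.inv(c['K'])@np.array([uv[0],uv[1],1.]);o=-R.T@t
    return o+d*(z-o[2])/d[2]
def blobs(img,lo,hi,amin=30):
    hsv=cv2.cvtColor(img,cv2.COLOR_RGB2HSV)
    m=cv2.inRange(hsv,np.array(lo),np.array(hi))
    cs=cv2.findContours(m,cv2.RETR_EXTERNAL,cv2.CHAIN_APPROX_NONE)[0]
    return [k for k in cs if cv2.contourArea(k)>amin]
E
python3 - <<'E'
from station import *
from h import *
c=camera('top');img=c['img']
def hub(cu,cv,r=9):
    p=img[int(cv)-r:int(cv)+r+1,int(cu)-r:int(cu)+r+1].astype(int)
    m=(p.min(2)>110)
    v,u=np.nonzero(m);return u.mean()+int(cu)-r,v.mean()+int(cv)-r,m.sum()
for k in blobs(img,(45,80,40),(85,255,255)):
    (x,y),r=cv2.minEnclosingCircle(k);rc=cv2.minAreaRect(k)
    print('green',x,y,r,rc, ray(c,(x,y),.046)[:2])
    d=np.median(c['depth'][int(y)-4:int(y)+5,int(x)-4:int(x)+5]);print(' depth',d,'diam',2*r*d/c['K'][0,0])
    if r<25:
        try:h=hub(x,y);print(' hub',h,ray(c,h[:2],.046))
        except Exception as e:print(e)
for n,q in dict(purple=(329,203),red=(372,249),orange=(306,150),pink=(390,140),bigg=(419,196)).items(): print(n,ray(c,q,.046)[:2])
# tray wells: grey
hsv=cv2.cvtColor(img,cv2.COLOR_RGB2HSV);roi=np.zeros(img.shape[:2],np.uint8);roi[125:230,85:235]=1
g=((hsv[:,:,1]<60)&(hsv[:,:,2]>50)&(roi>0)).astype(np.uint8)*255
for k in cv2.findContours(g,cv2.RETR_EXTERNAL,cv2.CHAIN_APPROX_NONE)[0]:
    if cv2.contourArea(k)>300:
        rc=cv2.minAreaRect(k);print('grey',rc,ray(c,rc[0],.024));b=cv2.boxPoints(rc);print([ray(c,q,.024)[:2].round(4) for q in b])
a=cv2.resize(img[110:280,280:450],None,fx=3.4,fy=3.4,interpolation=cv2.INTER_CUBIC)[:,:,::-1]
cv2.imwrite('pics/crop1.png',a)
cv2.imwrite('pics/crop2.png',cv2.resize(img[120:235,80:240],None,fx=4.5,fy=4.5,interpolation=cv2.INTER_CUBIC)[:,:,::-1])
s=camera('scene')
for k in blobs(s['img'],(45,80,40),(85,255,255)):
    (x,y),r=cv2.minEnclosingCircle(k);print('scene green',x,y,r,ray(s,(x,y),.023))
E
```

```text
green 422.2425231933594 195.35629272460938 15.694977760314941 ((422.3236083984375, 195.20590209960938), (29.83188247680664, 29.83188247680664), 14.03624439239502) [ 0.45768408 -0.4314822 ]
 depth 0.83257776 diam 0.07439553655046517
 hub (np.float64(423.4230769230769), np.float64(195.01923076923077), np.int64(104)) [ 0.45844175 -0.43432752  0.046     ]
green 372.39654541015625 190.39654541015625 11.71381950378418 ((373.1000061035156, 190.20001220703125), (21.81971549987793, 21.819713592529297), 18.434947967529297) [ 0.47213073 -0.31255763]
 depth 0.85126895 diam 0.05677102054739646
 hub (np.float64(373.6029411764706), np.float64(189.83823529411765), np.int64(68)) [ 0.47342722 -0.31550225  0.046     ]
green 201.44117736816406 183.3235321044922 15.909934997558594 ((201.50001525878906, 183.50001525878906), (8.854375839233398, 31.622774124145508), 71.56504821777344) [0.49814639 0.10404787]
 depth 0.8921388 diam 0.08080945599758622
 hub (np.float64(201.55555555555554), np.float64(185.11111111111111), np.int64(18)) [0.49372936 0.10381977 0.046     ]
purple [ 0.4436036  -0.20700192]
red [ 0.
[... 432 characters left out ...]
0746994018555), 72.6459732055664) [0.51753414 0.22335287 0.024     ]
[array([0.5653, 0.2917]), array([0.5937, 0.1929]), array([0.4702, 0.1556]), array([0.4418, 0.2536])]
grey ((195.75135803222656, 164.69190979003906), (50.72981262207031, 39.40750503540039), 72.89727020263672) [0.54750741 0.12204608 0.024     ]
[array([0.5962, 0.1887]), array([0.6235, 0.0921]), array([0.4993, 0.056 ]), array([0.472 , 0.1518])]
scene green 297.5 214.5 13.729630470275879 [0.50360956 0.10648998 0.023     ]
scene green 170.1896514892578 168.1896514892578 10.553885459899902 [ 0.47231263 -0.31743542  0.023     ]
scene green 140.88710021972656 154.19354248046875 13.8943510055542 [ 0.45050564 -0.43519497  0.023     ]
```

View pics/crop1.png

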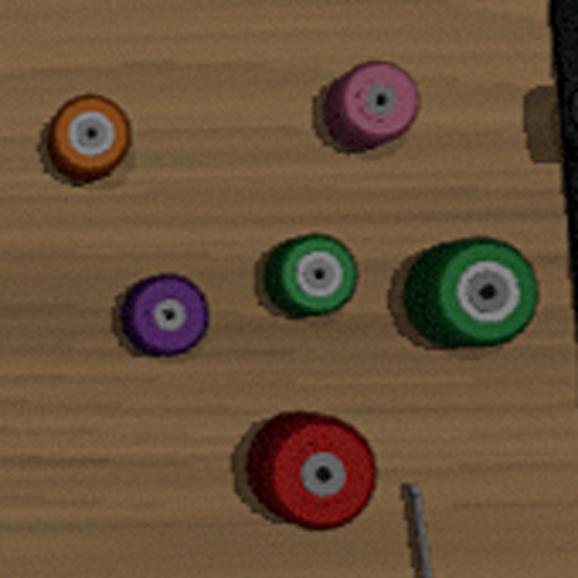

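View pics/crop2.png

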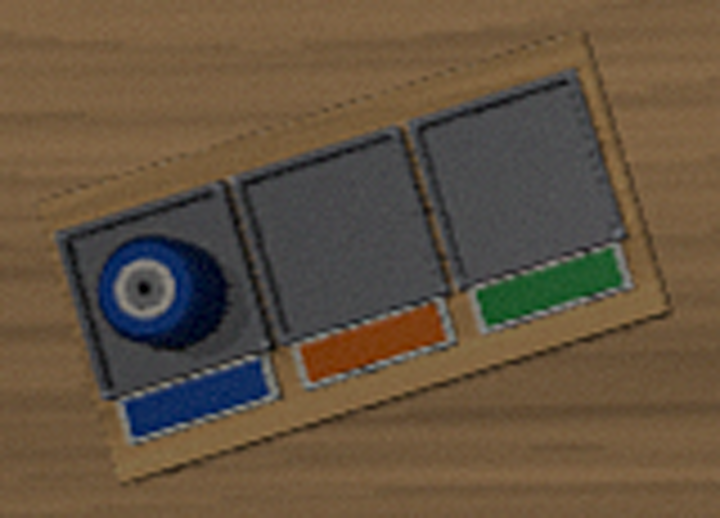

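Crop 1 shows the small green wheel at (318,273), which is full image (373,190). It measures about 57 mm across, against about 74 mm for the big green wheel, so it is the one meant. Crop 2 shows the green-labelled slot as the right-hand, empty tray. I start the transit over the wheel.

>>> apply_moves --plan '[[[-0.025, -0.029, 0], 0], [[-0.025, -0.029, 0], 0], [[-0.025, -0.029, 0], 0], [[-0.025, -0.029, 0], 0], [[-0.025, -0.029, 0], 0], [[-0.025, -0.029, 0], 0], [[-0.025, -0.029, 0], 0], [[-0.025, -0.029, 0], 0]]' --fingers 1 --force 40

```text
time: 0.87
position: [0.329, 0.2169, 0.2272]
tcp_rot: [-0.001, 0.215, 0.977, -0.001]
force: [0.7, -0.6, 0.2]
grip_width: 0.0852
```

```bash
cat >> h.py <<'E'
from scipy.spatial.transform import Rotation
def delta(s,target):
    q=s['tcp_rot'];R=Rotation.from_quat([q[1],q[2],q[3],q[0]]).as_matrix()
    return (R.T@(np.array(target)-s['position'])).round(4),R.round(3)
E
python3 - <<'E'
from station import *
from h import *
c=camera('top')
for uv,z in (((195.0,159.7),.024),((201.5,183.5),.014)): print(ray(c,uv,z))
for q in [(412,122),(578,70),(625,238),(462,292)]: print(ray(c,((q[0]+.5)/4.5-.5+80,(q[1]+.5)/4.5-.5+120),.024))
s=observe();print(s['time'],s['position'],delta(s,[.473,-.316,.2]))
E
```

```text
[0.56025706 0.12381048 0.024     ]
[0.50025989 0.10987909 0.014     ]
[0.59483139 0.18434777 0.024     ]
[0.62208548 0.08976175 0.024     ]
[0.52639201 0.06453179 0.024     ]
[0.49795957 0.15689383 0.024     ]
0.9167 [0.33113492 0.21044317 0.22691974] (array([-0.3528, -0.4154,  0.0306]), array([[-0.904,  0.427, -0.001],
       [ 0.427,  0.904, -0.007],
       [-0.002, -0.007, -1.   ]]))
```

>>> apply_moves --plan '[[[-0.025, -0.029, 0], 0], [[-0.025, -0.029, 0], 0], [[-0.025, -0.029, 0], 0], [[-0.025, -0.029, 0], 0], [[-0.025, -0.029, 0], 0], [[-0.025, -0.029, 0], 0], [[-0.025, -0.029, 0], 0], [[-0.025, -0.029, 0], 0]]'

```text
time: 1.58
position: [0.4126, -0.0883, 0.2293]
tcp_rot: [0.003, 0.216, 0.976, -0.001]
force: [1.0, 1.0, -0.3]
grip_width: 0.0853
```

```bash
python3 - <<'E'
from station import *
from h import *
s=observe();print(s['time'],s['position'],delta(s,[.473,-.316,.15]))
E
```

```text
1.5833 [ 0.4125647  -0.08830907  0.22933781] (array([-0.1503, -0.1809,  0.0804]), array([[-0.907,  0.421,  0.005],
       [ 0.421,  0.907, -0.004],
       [-0.006, -0.001, -1.   ]]))
```

>>> apply_moves --plan '[[[-0.025, -0.03, 0.013], 0], [[-0.025, -0.03, 0.013], 0], [[-0.025, -0.03, 0.013], 0], [[-0.025, -0.03, 0.013], 0], [[-0.025, -0.03, 0.013], 0], [[-0.017, -0.02, 0.01], 0], [[0, 0, 0], 0], [[0, 0, 0], 0]]'

```text
time: 2.25
position: [0.4719, -0.3144, 0.155]
tcp_rot: [0.006, 0.222, 0.975, -0.002]
force: [-0.5, 0.9, 0.1]
grip_width: 0.0853
```

```bash
python3 - <<'E'
from station import *
from h import *
s=observe();c=camera('wrist');print(s['time'],s['position'],delta(s,[.473,-.316,.12]))
img=c['img'];cv2.imwrite('pics/w1.png',img[:,:,::-1])
T=c['T_tool_cam'];_,R=delta(s,[0,0,0])
q=s['tcp_rot'];R=Rotation.from_quat([q[1],q[2],q[3],q[0]]).as_matrix()
for k in blobs(img,(45,80,40),(85,255,255),200):
    (x,y),r=cv2.minEnclosingCircle(k)
    d=R@T[:3,:3]@np.linalg.inv(c['K'])@[x,y,1];o=R@T[:3,3]+s['position']
    print(x,y,r,o+d*(.045-o[2])/d[2])
E
```

```text
2.25 [ 0.47185405 -0.31442472  0.15498885] (array([-0.0013, -0.0009,  0.035 ]), array([[-0.902,  0.432,  0.011],
       [ 0.432,  0.902, -0.007],
       [-0.013, -0.001, -1.   ]]))
121.28614807128906 225.4896697998047 56.92598342895508 [ 0.454947   -0.42246684  0.045     ]
253.56028747558594 183.57276916503906 38.82753372192383 [ 0.4690634  -0.31374344  0.045     ]
```

View pics/w1.png

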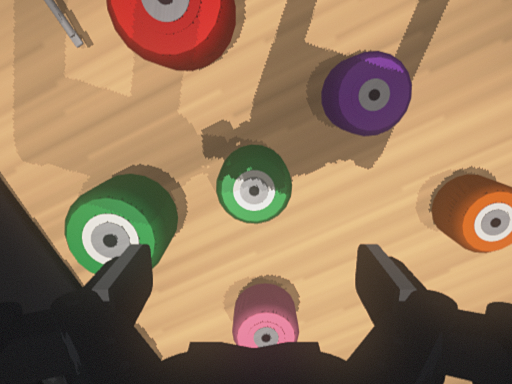

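The wrist view shows the small green wheel's hub at (254,190), between the open fingers, and it agrees with the top-view fix. I descend around it.

>>> apply_moves --plan '[[[-0.001, 0, 0.025], 0], [[0, 0, 0.025], 0], [[0, 0, 0.025], 0], [[0, 0, 0.025], 0], [[0, 0, 0], 0], [[0, 0, 0], 0]]'

```text
time: 2.8
position: [0.4775, -0.3095, 0.0584]
tcp_rot: [0.01, 0.218, 0.976, -0.004]
force: [0.4, 0.0, 0.4]
grip_width: 0.0854
```

```bash
python3 - <<'E'
from station import *
from h import *
s=observe();print(s['time'],s['position'],s['force'],delta(s,[.4735,-.316,.008]))
E
```

```text
2.8 [ 0.47746757 -0.30953359  0.05836363] [0.42239227 0.00751583 0.41041831] (array([ 0.0019, -0.0074,  0.0504]), array([[-0.905,  0.425,  0.018],
       [ 0.425,  0.905, -0.011],
       [-0.021, -0.003, -1.   ]]))
```

>>> apply_moves --plan '[[[0.002, -0.007, 0.005], 0], [[0, 0, 0], 0], [[0, 0, 0], 0]]'

```text
time: 3.05
position: [0.4743, -0.3147, 0.0573]
tcp_rot: [0.012, 0.216, 0.976, -0.005]
force: [-0.3, 0.9, 0.2]
grip_width: 0.0852
```

```bash
python3 - <<'E'
from station import *
from h import *
s=observe();print(s['time'],s['position'],s['force'],delta(s,[.4735,-.316,.008]))
E
```

```text
3.05 [ 0.47432472 -0.31468202  0.0572955 ] [-0.32869373  0.93651346  0.24618945] (array([ 0.0015, -0.0013,  0.0493]), array([[-0.906,  0.422,  0.022],
       [ 0.422,  0.907, -0.015],
       [-0.026, -0.004, -1.   ]]))
```

>>> apply_moves --plan '[[[0.002, -0.002, 0.026], 0], [[0.001, -0.001, 0.026], 0]]'

```text
time: 3.22
position: [0.4783, -0.3229, 0.014]
tcp_rot: [0.021, 0.216, 0.976, -0.01]
force: [-0.2, 0.6, -0.4]
grip_width: 0.0854
```

```bash
python3 - <<'E'
from station import *
from h import *
s=observe();print(s['time'],s['position'],s['force'],delta(s,[.4735,-.316,.008]))
E
```

```text
3.2167 [ 0.47825391 -0.3229139   0.01399165] [-0.22568193  0.64263882 -0.4022182 ] (array([0.0075, 0.0043, 0.0056]), array([[-0.906,  0.422,  0.037],
       [ 0.421,  0.907, -0.028],
       [-0.046, -0.01 , -0.999]]))
```

>>> apply_moves --plan '[[[0.007, 0.004, 0.005], 0], [[0, 0, 0], 0]]'

```text
time: 3.38
position: [0.4722, -0.3155, 0.0068]
tcp_rot: [0.02, 0.216, 0.976, -0.009]
force: [-0.0, 0.1, -0.4]
grip_width: 0.0857
```

```bash
python3 - <<'E'
from station import *
from h import *
s=observe();print(s['time'],s['position'],s['force'],delta(s,[.4735,-.316,.008]))
c=camera('wrist');cv2.imwrite('pics/w2.png',c['img'][:,:,::-1])
E
```

```text
3.3833 [ 0.4722304  -0.31554193  0.0068396 ] [-0.04810337  0.09951799 -0.4160406 ] (array([-0.0014,  0.0001, -0.0011]), array([[-0.905,  0.423,  0.035],
       [ 0.422,  0.906, -0.026],
       [-0.042, -0.009, -0.999]]))
```

View pics/w2.png

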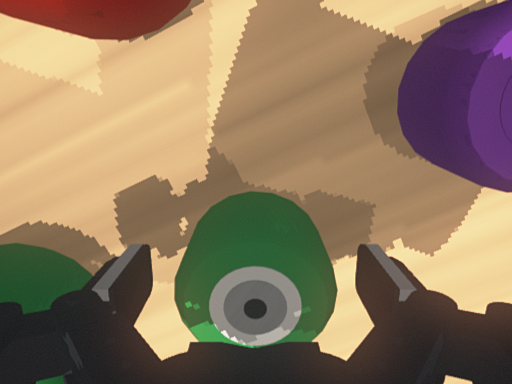

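The fingers straddle the green wheel, with its hub at (255,308) midway between the pads. I close.

>>> apply_moves --plan '[[[0, 0, 0], 0], [[0, 0, 0], 0], [[0, 0, 0], 0], [[0, 0, 0], 0], [[0, 0, 0], 0]]' --fingers -1 --force 45

```text
time: 3.85
position: [0.4765, -0.3193, 0.014]
tcp_rot: [0.025, 0.216, 0.976, -0.012]
force: [-0.1, -1.4, -1.3]
grip_width: 0.0582
```

```bash
python3 - <<'E'
from station import *
from h import *
s=observe();print(s['time'],s['position'],s['force'],s['grip_width'],delta(s,[.5605,.124,.13]))
E
```

```text
3.85 [ 0.47654882 -0.31931102  0.01401977] [-0.09438221 -1.35488838 -1.2612957 ] 0.05824398129782795 (array([ 0.1045,  0.4357, -0.1274]), array([[-0.905,  0.423,  0.044],
       [ 0.421,  0.906, -0.034],
       [-0.054, -0.013, -0.998]]))
```

>>> apply_moves --plan '[[[0, 0, -0.03], 0], [[0.002, 0, -0.035], 0], [[0.004, 0.01, -0.03], 0]]'

```text
time: 4.1
position: [0.4657, -0.3012, 0.1024]
tcp_rot: [0.017, 0.217, 0.976, -0.008]
force: [-0.1, -0.2, -1.2]
grip_width: 0.0579
```

```bash
python3 - <<'E'
from station import *
from h import *
s=observe();print(s['time'],s['position'],s['force'],s['grip_width'],delta(s,[.5605,.124,.13]))
c=camera('wrist');cv2.imwrite('pics/w3.png',c['img'][:,:,::-1])
c=camera('scene');cv2.imwrite('pics/s3.png',cv2.resize(c['img'][100:250,90:290],None,fx=3.5,fy=3.5)[:,:,::-1])
E
```

```text
4.1 [ 0.46569696 -0.30119854  0.10241102] [-0.0829826  -0.21647367 -1.19672517] 0.057936971715085696 (array([ 0.0933,  0.425 , -0.0344]), array([[-0.905,  0.424,  0.029],
       [ 0.423,  0.906, -0.023],
       [-0.036, -0.008, -0.999]]))
```

View pics/s3.png

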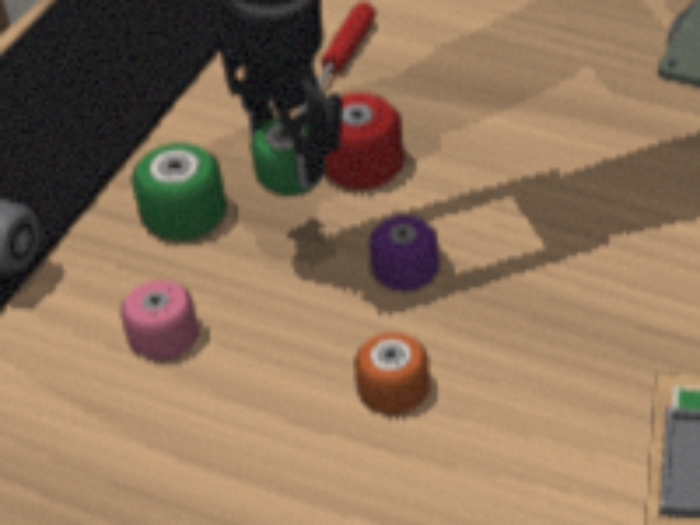

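The wheel is held and lifted, near (285,155) in the crop. I carry it to the slot.

>>> apply_moves --plan '[[[0.008, 0.037, -0.006], 0], [[0.008, 0.037, -0.006], 0], [[0.008, 0.037, -0.005], 0], [[0.008, 0.037, 0], 0], [[0.008, 0.037, 0], 0], [[0.008, 0.037, 0], 0], [[0.008, 0.037, 0], 0], [[0.008, 0.037, 0], 0]]'

```text
time: 4.87
position: [0.5379, -0.0051, 0.1147]
tcp_rot: [0.024, 0.223, 0.974, -0.013]
force: [0.9, -0.7, -1.3]
grip_width: 0.0586
```

```bash
python3 - <<'E'
from station import *
from h import *
s=observe();print(s['time'],s['position'],s['force'],s['grip_width'],delta(s,[.5605,.124,.1]))
E
```

```text
4.8667 [ 0.53792766 -0.0051259   0.11473543] [ 0.92662089 -0.70535169 -1.30454447] 0.058616254295604193 (array([0.0366, 0.1263, 0.0109]), array([[-0.899,  0.436,  0.04 ],
       [ 0.435,  0.9  , -0.037],
       [-0.052, -0.016, -0.999]]))
```

>>> apply_moves --plan '[[[0.009, 0.033, -0.005], 0], [[0.009, 0.033, -0.005], 0], [[0.009, 0.033, -0.005], 0], [[0.007, 0.02, -0.005], 0], [[0, 0.005, 0], 0]]'

```text
time: 5.28
position: [0.5576, 0.1348, 0.1246]
tcp_rot: [0.019, 0.22, 0.975, -0.013]
force: [0.6, -0.4, -1.8]
grip_width: 0.0588
```

```bash
python3 - <<'E'
from station import *
from h import *
s=observe();c=camera('wrist');print(s['time'],s['position'],s['force'],s['grip_width'],delta(s,[.5605,.124,.1]))
cv2.imwrite('pics/w4.png',c['img'][:,:,::-1])
c=camera('top');cv2.imwrite('pics/t4.png',cv2.resize(c['img'][100:240,80:280],None,fx=3.5,fy=3.5)[:,:,::-1])
c=camera('scene');cv2.imwrite('pics/s4.png',cv2.resize(c['img'][130:280,220:420],None,fx=3.5,fy=3.5)[:,:,::-1])
E
```

```text
5.2833 [0.5575988  0.13480096 0.12463246] [ 0.60712081 -0.3670409  -1.75782223] 0.058796361611870324 (array([-0.0062, -0.0081,  0.0251]), array([[-0.903,  0.429,  0.032],
       [ 0.428,  0.903, -0.034],
       [-0.043, -0.017, -0.999]]))
```

View pics/w4.png

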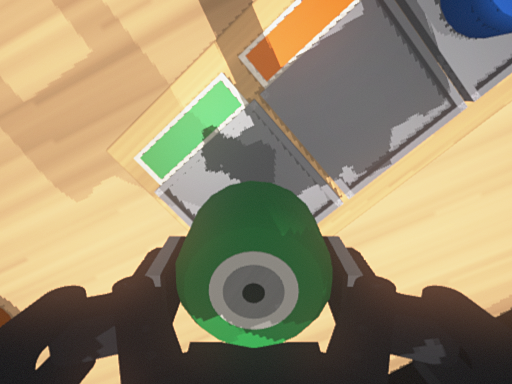

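View pics/s4.png

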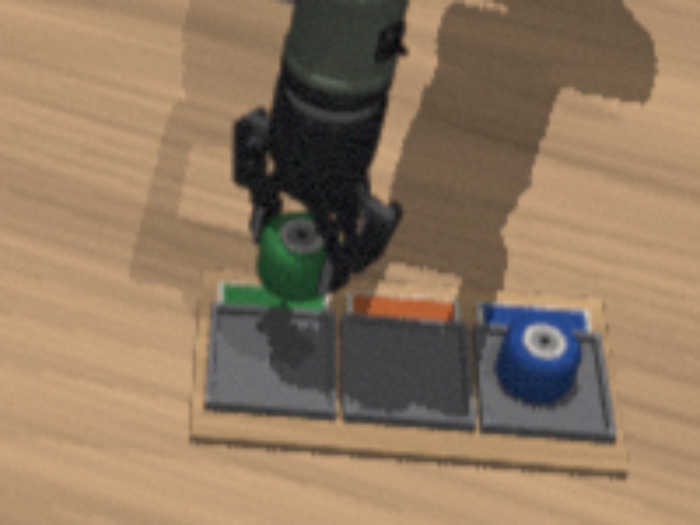

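```bash
cat >> h.py <<'E'
def wheel_tool(c,ztop=-.035):
    # hub centroid of grey-white ring around expected place
    im=c['img'].astype(int);T=c['T_tool_cam']
    hsv=cv2.cvtColor(c['img'],cv2.COLOR_RGB2HSV)
    m=((hsv[:,:,1]<50)&(hsv[:,:,2]>90)).astype(np.uint8);r=np.zeros_like(m);r[240:342,200:310]=1;m*=r
    k=max(cv2.findContours(m,cv2.RETR_EXTERNAL,cv2.CHAIN_APPROX_NONE)[0],key=cv2.contourArea)
    (x,y),_,_=cv2.fitEllipse(k)
    d=T[:3,:3]@np.linalg.inv(c['K'])@[x,y,1];o=T[:3,3]
    return (x,y),o+d*(ztop-o[2])/d[2]
E
python3 - <<'E'
from station import *
from h import *
s=observe();c=camera('wrist')
for z in(-.03,-.035,-.04):print(wheel_tool(c,z))
print(s['time'],s['position'],delta(s,[.5605,.124,.03]))
E
```

```text
((253.17550659179688, 289.9122314453125), array([-0.00151306, -0.00053765, -0.03      ]))
((253.17550659179688, 289.9122314453125), array([ 0.00152683, -0.00053337, -0.035     ]))
((253.17550659179688, 289.9122314453125), array([ 0.00456673, -0.00052909, -0.04      ]))
5.4333 [0.55691459 0.13084197 0.12374026] (array([-0.0022, -0.0027,  0.094 ]), array([[-0.901,  0.432,  0.029],
       [ 0.431,  0.902, -0.037],
       [-0.042, -0.02 , -0.999]]))
```

>>> apply_moves --plan '[[[-0.002, -0.003, 0.02], 0], [[0, 0, 0.02], 0], [[0, 0, 0.016], 0], [[0, 0, 0.002], 0]]'

```text
time: 5.82
position: [0.5604, 0.1169, 0.065]
tcp_rot: [0.02, 0.226, 0.974, -0.015]
force: [-1.1, -0.1, -1.6]
grip_width: 0.0583
```

```bash
python3 - <<'E'
from station import *
from h import *
s=observe();print(s['time'],s['position'],s['force'],s['grip_width'],delta(s,[.5605,.124,.03]))
E
```

```text
5.8167 [0.56038752 0.11688949 0.06497136] [-1.13066758 -0.12436461 -1.61712835] 0.0582994030352844 (array([0.0046, 0.0072, 0.0347]), array([[-0.897,  0.44 ,  0.032],
       [ 0.439,  0.898, -0.039],
       [-0.046, -0.021, -0.999]]))
```

>>> apply_moves --plan '[[[0.004, 0.007, 0.011], 0], [[0, 0, 0.011], 0], [[0, 0, 0.003], 0]]'

```text
time: 6.07
position: [0.561, 0.1206, 0.0381]
tcp_rot: [0.02, 0.229, 0.973, -0.016]
force: [-1.2, -0.8, -1.7]
grip_width: 0.0585
```

```bash
python3 - <<'E'
from station import *
from h import *
s=observe();c=camera('wrist');print(s['time'],s['position'],s['force'],s['grip_width'],delta(s,[.5605,.124,.026]))
cv2.imwrite('pics/w5.png',c['img'][:,:,::-1])
c=camera('scene');cv2.imwrite('pics/s5.png',cv2.resize(c['img'][190:270,260:380],None,fx=6,fy=6,interpolation=cv2.INTER_CUBIC)[:,:,::-1])
E
```

```text
6.0667 [0.56095632 0.12059966 0.0381395 ] [-1.23224678 -0.75803968 -1.65224079] 0.05847102490592131 (array([0.0025, 0.0031, 0.012 ]), array([[-0.895,  0.446,  0.032],
       [ 0.445,  0.895, -0.04 ],
       [-0.046, -0.022, -0.999]]))
```

View pics/w5.png

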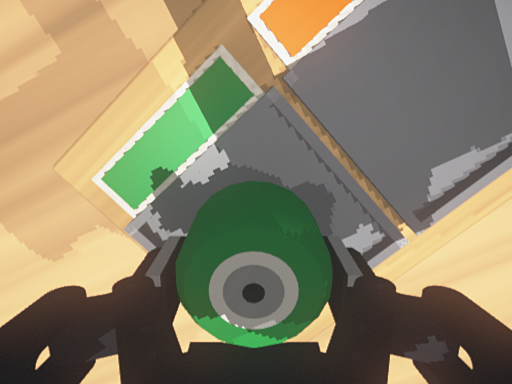

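View pics/s5.png

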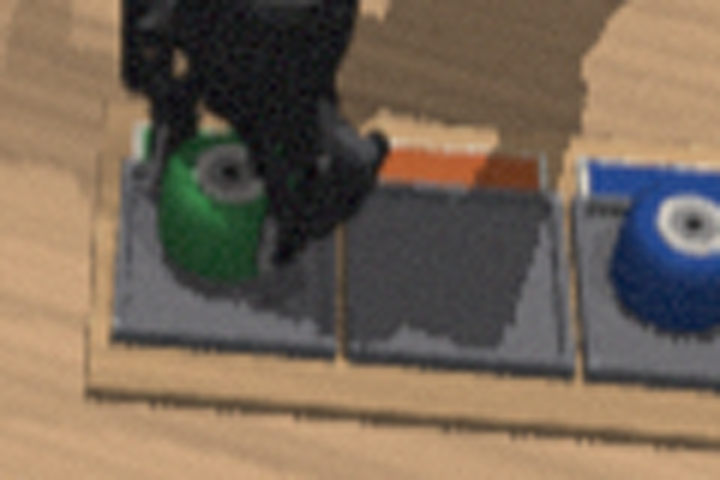

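The wheel is over the green slot's well, clear of the rims. I lower it slowly and watch the force.

>>> apply_moves --plan '[[[0.002, 0.003, 0.006], 0], [[0, 0, 0.004], 0]]'

```text
time: 6.33
position: [0.563, 0.1246, 0.0302]
tcp_rot: [0.022, 0.229, 0.973, -0.015]
force: [0.1, -0.2, -1.5]
grip_width: 0.0583
```

>>> apply_moves --plan '[[[0, 0, 0.004], 0]]'

```text
time: 6.42
position: [0.5641, 0.1246, 0.0274]
tcp_rot: [0.023, 0.228, 0.973, -0.015]
force: [-15.7, -3.4, 39.0]
grip_width: 0.0586
```

>>> apply_moves --plan '[[[0, 0, 0.0], 0]]'

```text
time: 6.5
position: [0.5648, 0.1249, 0.0283]
tcp_rot: [0.024, 0.228, 0.973, -0.015]
force: [0.1, -0.4, -1.5]
grip_width: 0.0582
```

```bash
python3 - <<'E'
from station import *
from h import *
s=observe();c=camera('wrist');print(s['time'],s['position'],s['force'],s['ft_torque'],s['grip_width'],delta(s,[.5605,.124,.026]))
cv2.imwrite('pics/w6.png',c['img'][:,:,::-1]);print(wheel_tool(c))
c=camera('scene');cv2.imwrite('pics/s6.png',cv2.resize(c['img'][190:270,260:380],None,fx=6,fy=6,interpolation=cv2.INTER_CUBIC)[:,:,::-1])
E
```

```text
6.5 [0.56484397 0.12485725 0.02825232] [ 0.14028886 -0.38049099 -1.49886822] [0.03294002 0.03512184 0.02700678] 0.05824782018549794 (array([ 0.0036, -0.0027,  0.0021]), array([[-0.895,  0.445,  0.039],
       [ 0.443,  0.896, -0.04 ],
       [-0.053, -0.018, -0.998]]))
((253.17074584960938, 289.8311767578125), array([ 0.00156542, -0.00053142, -0.035     ]))
```

View pics/s6.png

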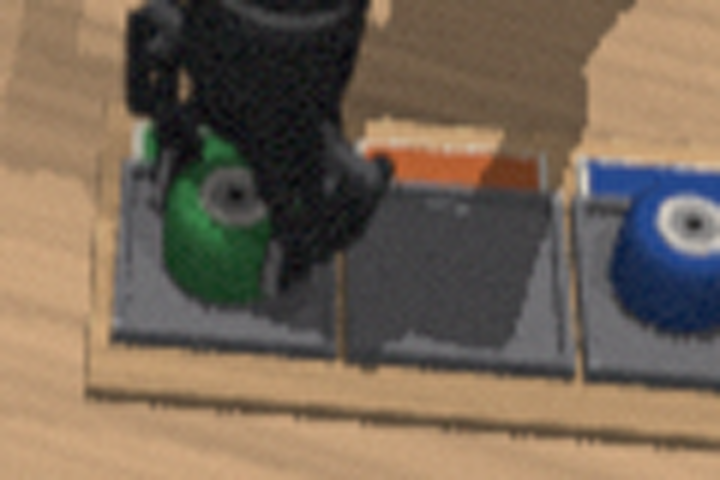

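View pics/w6.png

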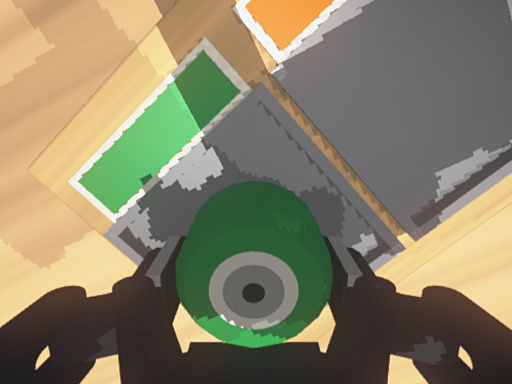

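>>> apply_moves --plan '[[[0.002, -0.001, 0.003], 0]]'

```text
time: 6.68
position: [0.565, 0.1248, 0.0275]
tcp_rot: [0.026, 0.228, 0.973, -0.014]
force: [-4.8, -2.2, 24.0]
grip_width: 0.0582
```

>>> apply_moves --plan '[[[0, 0, 0.001], 0], [[0, 0, 0.001], 0], [[0, 0, 0.001], 0], [[0, 0, 0.001], 0]]' --fingers 0.8

```text
time: 7.02
position: [0.5671, 0.125, 0.025]
tcp_rot: [0.028, 0.228, 0.973, -0.013]
force: [0.2, 0.0, -0.5]
grip_width: 0.0766
```

```bash
python3 - <<'E'
from station import *
from h import *
s=observe();c=camera('wrist');print(s['time'],s['position'],s['force'],s['grip_width'])
cv2.imwrite('pics/w7.png',c['img'][:,:,::-1]);print(wheel_tool(c))
E
```

```text
7.0167 [0.56711805 0.12499613 0.02500734] [ 0.23829332  0.02268271 -0.45401786] 0.07656782839847628
((249.34828186035156, 290.6946105957031), array([ 0.00123306, -0.0018796 , -0.035     ]))
```

View pics/w7.png

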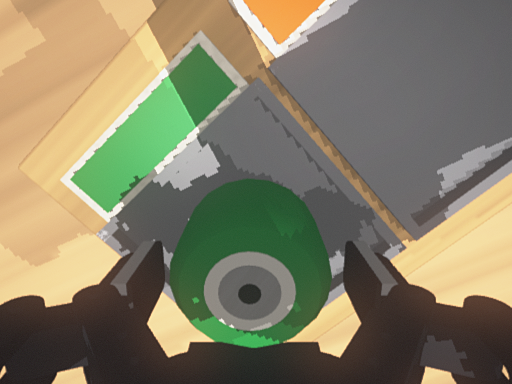

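>>> apply_moves --plan '[[[0, -0.002, -0.018], 0], [[0, 0, -0.025], 0], [[0, 0, -0.035], 0], [[0, 0, -0.035], 0], [[0.03, 0, -0.02], 0], [[0.035, 0, 0], 0], [[0.035, 0, 0], 0], [[0.02, 0, 0], 0]]'

```text
time: 7.73
position: [0.4514, 0.1811, 0.1538]
tcp_rot: [0.026, 0.231, 0.972, -0.014]
force: [-0.4, 0.8, -0.1]
grip_width: 0.0768
```

```bash
python3 - <<'E'
from station import *
from h import *
s=observe();print(s['time'],s['position'],s['force'],s['grip_width'])
c=camera('top');cv2.imwrite('pics/t8.png',cv2.resize(c['img'][110:240,80:240],None,fx=4.5,fy=4.5,interpolation=cv2.INTER_CUBIC)[:,:,::-1])
for k in blobs(c['img'],(45,80,40),(85,255,255)):
    (x,y),r=cv2.minEnclosingCircle(k);print('top',x,y,r,ray(c,(x,y),.062),c['depth'][int(y),int(x)])
c=camera('scene');cv2.imwrite('pics/s8.png',cv2.resize(c['img'][190:270,260:400],None,fx=5.5,fy=5.5,interpolation=cv2.INTER_CUBIC)[:,:,::-1])
cv2.imwrite('pics/s8f.png',c['img'][:,:,::-1])
R=cv2.Rodrigues(c['rvec'])[0]
hsv=cv2.cvtColor(c['img'],cv2.COLOR_RGB2HSV)
E
```

```text
7.7333 [0.45138445 0.18107721 0.1538284 ] [-0.39167515  0.75617038 -0.06179935] 0.07680019864417292
top 420.7236022949219 195.42236328125 16.63240623474121 [ 0.45706861 -0.4209338   0.062     ] 0.83444554
top 201.44117736816406 183.3235321044922 15.909934997558594 [0.49686216 0.10105958 0.062     ] 0.89153373
top 192.0 157.5 12.500100135803223 [0.56013671 0.1232915  0.062     ] 0.85280544
```

View pics/t8.png

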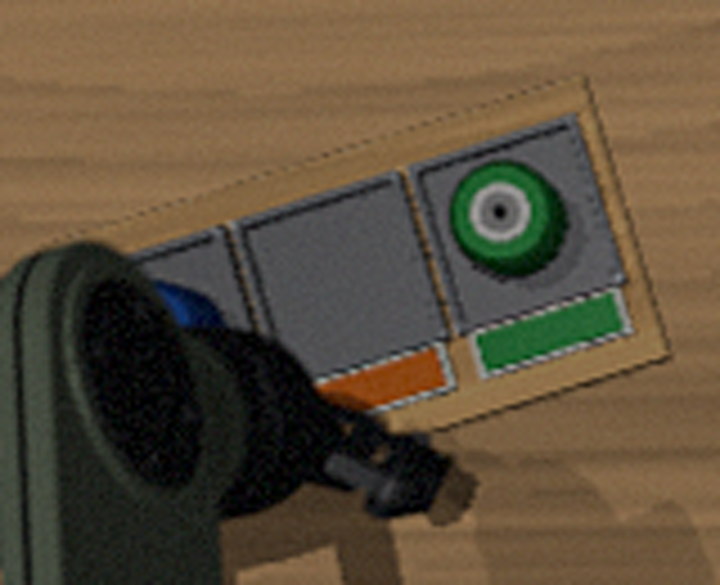

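View pics/s8.png

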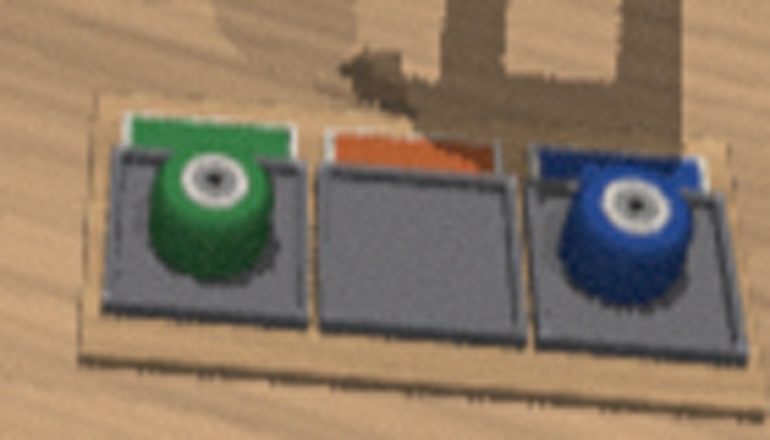

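View pics/s8f.png

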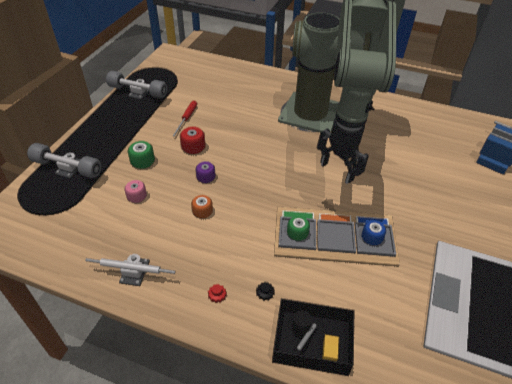

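The views show the green wheel flat and centred in the green-labelled tray, at scene pixel (298,228). The blue and orange wheels haven't moved and the gripper is clear, so I hand in.

```bash
python3 - <<'E'
from station import *
print(sign_off())
E
```

```text
the job is handed in; nothing more can be done
None
```

The green wheel is in the green-labelled slot, lying flat on the tray floor, and the job was handed in about 8 s in. I gripped the smaller of the two green wheels. I lowered it until it touched the floor, opened the fingers only then, and moved the arm clear.

- **Position:** the last top view puts the wheel's centre at about (0.560, 0.123), against a measured slot centre of (0.5605, 0.124). By eye it lies flat like the blue wheel in its own slot.
- **Other wheels:** the orange and blue wheels look unmoved in the scene view. In the last top view the arm hid most of the blue wheel.
- **Forces:** the wheel first met the floor at about 39 N on the wrist, and I eased that to about 24 N before letting go. The load was on the held wheel. I saw no sign of the gripper's body touching anything.
- **Disagreement:** the tool drifted upward and tilted by about 3° while holding. It was at nearly the same tilt when gripping and releasing, so the wheel stayed upright.

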